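# Put two battery packs on charge in their sloping docks

## Robot

A 6-joint arm with a two-finger parallel gripper is mounted at the origin on a cart in front of the work surface, level with it; the furniture and walls round the work are solid. World frame = base frame: x ahead of the robot, y to its left, z up, the work surface at z = 0. Lengths are in m, angles in rad, forces in N, time in s.
With the tool pointing down it reaches from about 0.375 to 0.75 m from the base axis. Payload 9 kg.
Tool frame: the origin (TCP) lies at the very end of the fingers, on their centre line; the grasp point (between the pads) lies 19 mm behind it (bot.tcp_to_grasp is the distance from the TCP to the grasp point, in m); z points along the fingers, y is the line along which they close (so a half turn about z gives the same grasp; the last joint's range is limited). The gripper opens to 85 mm and grips with 20 to 120 N. Pads are 22 mm wide; open, the fingers measure 114 mm over their backs; the gripper's body (76 mm by 85 mm) begins 54 mm behind the grasp point. The pads swing forward as they close: fully open they stand 13 mm farther back than shut.
Start: joints at [-1.51, 0.104, 0.097, 1.564, 0, 1.353], TCP at [0.165, -0.577, 0.203] pointing down, gripper open.
Joint ranges: [-2.99, 2.99], [-0.84, 1.86], [-1.1, 1.16], [-1.84, 2.11], [-1.51, 1.56], [-3.14, 3.14]. Speed limits (rad/s): [2.22, 2.22, 2.57, 3.14, 3.14, 3.14].

## Interface

Orientations are given as a unit quaternion [x, y, z, w].
In Python, from cell import bot gives the robot as it stands.
- The arm moves only by the shell command python3 steer.py 'ROWS' [FORCE]. ROWS is a JSON list of rows, 1 to 8 of them, each written [[dx, dy, dz], [rx, ry, rz], opening]: dx, dy, dz in normalised numbers (1 is 0.8 m), then a rotation vector rx, ry, rz in a scale on which 1.0 is 4 rad, then the opening from 0.0 (shut) to 1.0 (fully open); each row shifts and turns the commanded pose from where the row before left it, along the tool's axes as they then stand; what a row does not reach is not made up. A row lasts 1/12 s, in which the tool goes at most 0.0417 m and 0.125 rad, less where a joint would pass 70% of its speed; a pose out of reach is approached as far as the arm can. The fingers move at their own pace and stop on an object; FORCE is the grip in N (left out, the last holds). Time passes only in rows, so rows that do not move let the fingers close. It prints the time, the measured TCP pose, the force, the opening and the grip force at its end. Input that does not fit is refused with a message, and nothing moves.
- bot.observe(): the state, without advancing time (a new reading comes with each control period).
- bot.get_image(name): name is "scene" or "top" or "wrist"; returns the picture (400x640x3 uint8, red, green, blue); there is no depth.
- bot.get_calibration(name): a dict with "fx", "fy", "cx", "cy" (pixels), "dist_coeffs" ([k1, k2, p1, p2, k3] as OpenCV has them; the pictures are not rectified), "R" (3x3) and "t" (3): a world point X has camera coordinates R X + t; the wrist camera has in their place "T_tool_cam" (4x4, takes a point from camera to tool coordinates, whose origin is the TCP and whose axes are the flange's). Camera axes: x right, y down, z forward; pixel columns grow to the right and rows downward; lengths in m; the calibration is good to about 2 mm. A picture is of the moment at which its call begins: read the wrist's pose just before it. get_calibration takes no time and is no camera call.
- bot.hand_in(): hands the job in; it is judged then, once.
The state is a dict: "time": time; "joint_pos": joint angles; "qd": joint speeds; "tau": joint torques, N m; "eef_pos": TCP position; "ee_rot": TCP orientation; "contact_force": force on the tool from outside, world axes, zero at the start; "wrist_torque": the same for the moment, N m; "finger_gap": opening from 0.0 (shut) to 1.0 (fully open); "finger_force": force on a finger pad.
Only numpy, scipy, OpenCV 4.12 (cv2) and the standard library are available. Lean on these libraries where they do the work, as an engineer would, in place of code of your own. Each camera call takes 0.05 s, during which the arm holds its last target. There are 200 camera calls.

## Task

Put both battery packs on charge: seat each one in the sloping charger whose bay has its shape, tongue end up the slope, fully home and lying flat on the bay floor. Let go of them and leave the mouse, the tape roll and the bottle where they are.

Things in the scene. Friction and masses are not known exactly. Their poses are not given: they have to be found in the camera images.
- pack_long: Long slim battery pack, black plastic, lying on the desk, 34 mm high all over. From above: main block 92 mm long (x), 42 mm wide (y), and a narrower tongue 22 mm long, 24 mm wide on the middle of its +x end. Origin: centre of the main block's underside; x to the tongue, z up. The tongue starts within 35 degrees of straight ahead. 0.18 to 0.37 kg; grip it across the 42 mm.
- pack_broad: Short broad battery pack, black plastic, lying on the desk, 34 mm high all over. From above: main block 64 mm long (x), 58 mm wide (y), and a narrower tongue 20 mm long, 32 mm wide on the middle of its +x end. Origin: centre of the main block's underside; x to the tongue, z up. The tongue starts within 35 degrees of straight ahead. 0.2 to 0.39 kg; grip it across the 58 mm.
- bay_long (a point): Bay for the long pack, in the sloping face of its charger: a recess 12 mm deep with the pack's outline and 2.5 mm play on every side. Point: on the bay floor, where the seated pack's origin belongs, about 53 mm above the desk. x up the slope (to the tongue end), y across, z out of the face, square to it; a seated pack has the same axes and stands 22 mm proud of the face.
- bay_broad (a point): Bay for the broad pack, in the sloping face of its charger: a recess 12 mm deep with the pack's outline and 2.5 mm play on every side. Point: on the bay floor, where the seated pack's origin belongs, about 53 mm above the desk. x up the slope (to the tongue end), y across, z out of the face, square to it; a seated pack has the same axes and stands 22 mm proud of the face.
- mouse: Black computer mouse, 110 x 59 x 36 mm, on the desk right of the chargers; a bystander. Origin: centre of its underside.
- tape_roll: Roll of tape lying flat, 100 mm across and 25 mm high, on the desk between the packs, in front of the chargers; a bystander. Origin: centre of its underside.
- bottle: Small white bottle with a blue cap, 38 mm across and 71 mm high, standing left of the chargers; a bystander. Origin: centre of its underside.
- dock_long: White charger with the long pack's bay, fixed to the desk. Its flat face, 156 mm up the slope and 92 mm wide, rises away from the robot at 30 degrees, from about 30 mm to 108 mm above the desk. Origin on the desk under the middle of the face; x away from the robot, z up. The two chargers stand side by side, alike outside, either one on the left.
- dock_broad: White charger with the broad pack's bay, fixed to the desk. Its flat face, 156 mm up the slope and 92 mm wide, rises away from the robot at 30 degrees, from about 30 mm to 108 mm above the desk. Origin on the desk under the middle of the face; x away from the robot, z up. The two chargers stand side by side, alike outside, either one on the left.

How it is judged:
At the end, for the whole second after the job is handed in: Each pack's origin lies within 7 mm of its own bay's point, flat on the bay floor (within 0.1 rad) and in line with the bay (within 0.15 rad), at rest and released (distance between pack_long and bay_long below 0.007 m and angle between the z axis of pack_long and the z axis of bay_long, either way round below 0.1 rad and angle between the x axis of pack_long and the x axis of bay_long, either way round below 0.15 rad and linear speed of each of pack_long, pack_broad below 0.02 m/s and distance between pack_broad and bay_broad below 0.007 m and angle between the z axis of pack_broad and the z axis of bay_broad, either way round below 0.1 rad and angle between the x axis of pack_broad and the x axis of bay_broad, either way round below 0.15 rad); the robot touches nothing.
It fails at once if the mouse, the tape roll or the bottle is moved more than 30 mm (distance of any of mouse, tape_roll, bottle from where it was at the start of the episode above 0.03 m).
It also fails if it takes over 54 s, if anything falls off the work surface, if the arm or the gripper's body presses on something with over 40 N, if the wrist force passes 120 N, or if a joint passes its speed limit or range.

## Working session

There is one attempt and no reset: what is moved stays moved. The work goes in short steps, Python scripts to look and compute and a shell command to move; the robot and the scene stay as the last step left them, time stands still between calls to the robot, and variables do not carry over. Pictures are saved under pics/ and viewed, at most 10 in all, crops included, and the job is handed in when it is done.

```bash
ls; mkdir -p pics
python3 - <<'E'
from cell import bot
import cv2,numpy as np
np.set_printoptions(precision=4,suppress=True)
s=bot.observe();print({k:np.round(v,3) for k,v in s.items()})
for n in("top","scene"):
    im=bot.get_image(n);cv2.imwrite(f"pics/{n}0.png",im[:,:,::-1]);
    c=bot.get_calibration(n);print(n,c)
print(bot.get_calibration("wrist"),bot.tcp_to_grasp)
E
```

```text
cell.py
pics
steer.py
{'time': np.float64(0.0), 'joint_pos': array([-1.51 ,  0.105,  0.096,  1.564,  0.   ,  1.353]), 'qd': array([-0.001, -0.001, -0.   , -0.002,  0.001,  0.   ]), 'tau': array([ -0.   , -55.693,  50.365,   0.017,  -0.   ,  -0.   ]), 'eef_pos': array([ 0.165, -0.576,  0.202]), 'ee_rot': array([ 0.99 ,  0.139,  0.   , -0.001]), 'contact_force': array([-0.022, -0.086,  0.855]), 'wrist_torque': array([ 0.04 , -0.012,  0.011]), 'finger_force': np.float64(0.0), 'finger_gap': np.float64(0.998)}
top {'fx': 364.2551934293163, 'fy': 364.2551934293163, 'cx': 319.22540297687215, 'cy': 202.12241493399577, 'dist_coeffs': array([0.0115, 0.    , 0.    , 0.    , 0.    ]), 'R': array([[ 0.0273, -0.9996, -0.0002],
       [-0.9828, -0.0268, -0.1828],
       [ 0.1827,  0.0052, -0.9832]]), 't': array([0.0048, 0.5725, 1.0029])}
scene {'fx': 413.52621732160986, 'fy': 413.52621732160986, 'cx': 321.9973690931336, 'cy': 203.234433365319, 'dist_coeffs': array([0.0078, 0.    , 0.    , 0.    , 0.    ]), 'R': array([[-0.8429, -0.5377, -0.0204],
       [-0.345 ,  0.569 , -0.7464],
       [ 0.413 , -0.6221, -0.6651]]), 't': array([0.4903, 0.2377, 1.0918])}
{'fx': 358.68470341740533, 'fy': 358.68470341740533, 'cx': 320.1038315867023, 'cy': 206.09191764043123, 'dist_coeffs': array([-0.0151,  0.    ,  0.    ,  0.    ,  0.    ]), 'T_tool_cam': array([[-0.0005, -0.9493, -0.3143,  0.0802],
       [ 1.    , -0.0004, -0.0004,  0.0002],
       [ 0.0002, -0.3143,  0.9493, -0.1715],
       [ 0.    ,  0.    ,  0.    ,  1.    ]])} 0.0187
```

View pics/top0.png

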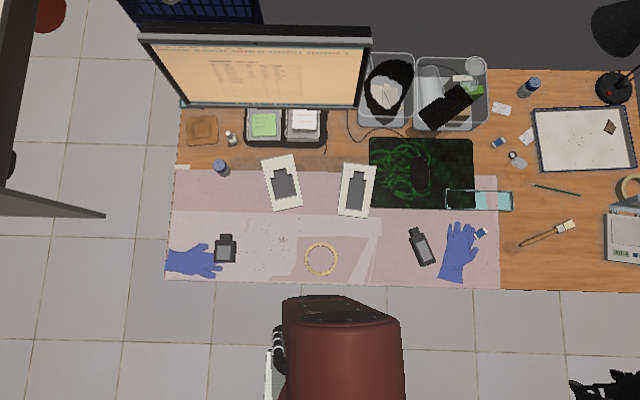

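View pics/scene0.png

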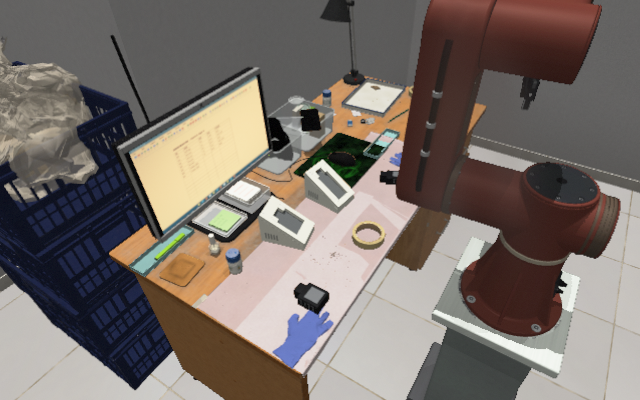

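The top view shows the broad pack at about (225,248), the long pack at (422,246), the left bay at (284,182), the right bay at (356,188) and the tape at (320,259). The bottle is at (221,167) and the mouse at about (420,178). I'll zoom in for the details.

```bash
cat > h.py <<'E'
import numpy as np,cv2
from cell import bot
from scipy.spatial.transform import Rotation as R
np.set_printoptions(precision=4,suppress=True)
def cam(n,s=None):
    c=bot.get_calibration(n);K=np.array([[c['fx'],0,c['cx']],[0,c['fy'],c['cy']],[0,0,1]]);d=np.array(c['dist_coeffs'])
    if n!='wrist': return K,d,np.array(c['R']),np.array(c['t'])
    T=np.eye(4);T[:3,:3]=R.from_quat(s['ee_rot']).as_matrix();T[:3,3]=s['eef_pos']
    M=np.linalg.inv(T@np.array(c['T_tool_cam']));return K,d,M[:3,:3],M[:3,3]
def ray(C,uv):
    K,d,Rm,t=C;p=cv2.undistortPoints(np.array(uv,float).reshape(-1,1,2),K,d)[:,0]
    v=np.c_[p,np.ones(len(p))]@Rm;return -Rm.T@t,v/np.linalg.norm(v,axis=1,keepdims=True)
def plane(C,uv,z):
    o,v=ray(C,uv);return o+v*((z-o[2])/v[:,2])[:,None]
def tri(Cs,uvs):
    A=np.zeros((3,3));b=np.zeros(3)
    for C,uv in zip(Cs,uvs):
        o,v=ray(C,[uv]);P=np.eye(3)-np.outer(v[0],v[0]);A+=P;b+=P@o
    return np.linalg.solve(A,b)
def proj(C,X):
    K,d,Rm,t=C;return cv2.projectPoints(np.array(X,float),cv2.Rodrigues(Rm)[0],t,K,d)[0][:,0]
E
python3 - <<'E'
from h import *
im=cv2.imread('pics/top0.png')[145:280,208:442]
cv2.imwrite('pics/topz.png',cv2.resize(im,None,fx=3.4,fy=3.4,interpolation=cv2.INTER_CUBIC))
C=cam('top')
for n,uv,z in(('broad',(225,248),.034),('long',(422,246),.034),('bayL',(284,182),.07),('bayR',(356,188),.07),('tape',(320,259),.025),('bottle',(221,167),.07),('mouse',(420,178),.03)):print(n,plane(C,[uv],z)[0])
E
```

```text
broad [0.4339 0.2882 0.034 ]
long [ 0.4551 -0.2792  0.034 ]
bayL [0.6251 0.1233 0.07  ]
bayR [ 0.6131 -0.0841  0.07  ]
tape [0.4102 0.0138 0.025 ]
bottle [0.6648 0.3079 0.07  ]
mouse [ 0.6581 -0.2792  0.03  ]
```

View pics/topz.png

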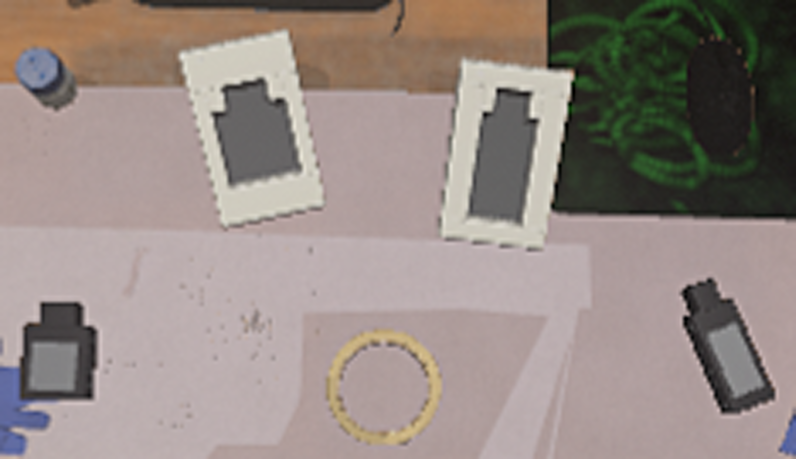

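The left bay is the broad one and the right bay is the long one. I'm moving the wrist camera over to the long pack.

Careful with the scale: shifts go in shares of 0.8 m and turns go in shares of 4 rad. That gives: 0.034 m is 0.0425, -0.021 m is -0.0263, -0.01 rad is -0.0025.

```bash
python3 steer.py '[[[0.0425,-0.0263,0],[0,0,-0.0025],1],[[0.0425,-0.0263,0],[0,0,-0.0025],1],[[0.0425,-0.0263,0],[0,0,-0.0025],1],[[0.0425,-0.0263,0],[0,0,-0.0025],1],[[0.0425,-0.0263,0],[0,0,-0.0025],1],[[0.0425,-0.0263,0],[0,0,-0.0025],1],[[0.0425,-0.0263,0],[0,0,-0.0025],1],[[0.0425,-0.0263,0],[0,0,-0.0025],1]]'; python3 steer.py '[[[0.0425,-0.0263,0],[0,0,-0.0025],1],[[0.0425,-0.0263,0],[0,0,-0.0025],1],[[0.0425,-0.0263,0],[0,0,-0.0025],1],[[0,0,0],[0,0,0],1],[[0,0,0],[0,0,0],1]]'
python3 - <<'E'
from h import *
import pickle
s=bot.observe();im=bot.get_image('wrist');cv2.imwrite('pics/w1.png',im[:,:,::-1]);pickle.dump(s,open('pics/w1.pkl','wb'))
print(s['time'],s['eef_pos'],s['qd'])
E
```

```text
time: 0.77
eef_pos: [0.3727, -0.3314, 0.2025]
ee_rot: [0.984, 0.179, -0.0, -0.0]
contact_force: [1.9, 0.4, -0.1]
finger_gap: 0.998
finger_force: 0.0
time: 1.18
eef_pos: [0.4452, -0.2357, 0.2024]
ee_rot: [0.981, 0.195, -0.0, -0.0]
contact_force: [-0.0, -0.7, -0.1]
finger_gap: 0.998
finger_force: 0.0
1.1833 [ 0.4452 -0.2357  0.2024] [-0.0622  0.0005 -0.0014 -0.0015 -0.0104 -0.0197]
```

View pics/w1.png

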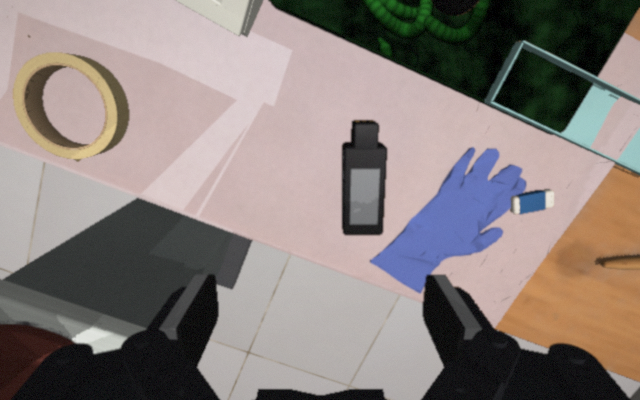

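The wrist view shows the long pack at about (364,180), its tongue tip at (365,122), well aligned with the tool. Next I fit its silhouette.

```bash
cat > fit.py <<'E'
from h import *
from scipy.optimize import minimize
DIM={'long':(.092,.042,.022,.024),'broad':(.064,.058,.020,.032)}
def mask(im,seed,thr=75):
    m=(im.max(2)<thr).astype(np.uint8);m=cv2.morphologyEx(m,cv2.MORPH_OPEN,np.ones((3,3)))
    cs,_=cv2.findContours(m,cv2.RETR_EXTERNAL,cv2.CHAIN_APPROX_NONE)
    c=max(cs,key=lambda c:cv2.pointPolygonTest(c,seed,True));o=np.zeros_like(m);cv2.drawContours(o,[c],-1,1,-1)
    return o,cv2.contourArea(c),cv2.boundingRect(c)
def blocks(n,h=.034,p=0.):
    L,W,l,w=DIM[n];B=lambda x0,x1,w:np.array([(x,y,z) for x in(x0,x1) for y in(-w/2-p,w/2+p) for z in(0,h)])
    return B(-L/2-p,L/2+p,W),B(L/2-.005,L/2+l+p,w)
def render(C,polys,shape):
    o=np.zeros(shape,np.uint8)
    for P in polys:
        q=proj(C,P);cv2.fillConvexPoly(o,cv2.convexHull((q*16).astype(np.int32)),255,cv2.LINE_AA,4)
    return o/255.
def fit(n,views,x0,freez=True):   # views: (C,mask)
    def pose(p):return R.from_euler('z',p[2]).as_matrix(),np.array([p[0],p[1],p[3] if freez else 0])
    def cost(p):
        Rm,t=pose(p);return sum(np.abs(render(C,[B@Rm.T+t for B in blocks(n)],m.shape)-m).sum() for C,m in views)
    x0=list(x0)+([0.] if freez else [])
    d=np.array([.01,.01,.1,.01][:len(x0)]);
    for k in range(3):
        S=np.vstack([x0]+[np.array(x0)+np.eye(len(x0))[i]*d[i] for i in range(len(x0))]);r=minimize(cost,x0,method='Nelder-Mead',options=dict(initial_simplex=S,xatol=1e-5,fatol=.1,maxiter=400));x0=r.x;d=-d*.5
    return r.x,r.fun
E
python3 - <<'E'
from fit import *
import pickle
s=pickle.load(open('pics/w1.pkl','rb'));C=cam('wrist',s);im=cv2.imread('pics/w1.png')
m,a,b=mask(im,(364,160));print(a,b)
g=plane(C,[(364,190),(365,130)],.034);print(g)
x,f=fit('long',[(C,m)],[*g[0,:2],.4],False);print(x,f)
mt,a,b=mask(cv2.imread('pics/top0.png'),(410,235));print(a,b)
x,f=fit('long',[(C,m),(cam('top'),mt)],x,True);print(x,f)
E
```

```text
4123.0 (343, 121, 43, 113)
[[ 0.4473 -0.2816  0.034 ]
 [ 0.5005 -0.2582  0.034 ]]
[ 0.4434 -0.2839  0.4395] 734.8784313725491
213.5 (409, 228, 26, 38)
[ 0.4397 -0.2884  0.3957 -0.0276] 725.3411764705882
```

Run:
```python
from fit import *
import pickle
s=pickle.load(open('pics/w1.pkl','rb'));C=cam('wrist',s);im=cv2.imread('pics/w1.png')
m,a,b=mask(im,(364,160));p=[.4434,-.2839,.4395]
x=render(C,[B@R.from_euler('z',p[2]).as_matrix().T+[p[0],p[1],0] for B in blocks('long')],m.shape)
z=lambda i:cv2.resize(np.ascontiguousarray(i[100:260,300:430]),None,fx=3,fy=3,interpolation=0)
cv2.imwrite('pics/o1.png',np.hstack([z(im),z(np.dstack([m*255,(x*255).astype(np.uint8),m*0]))]))
```

```text
(no output)
```

View pics/o1.png

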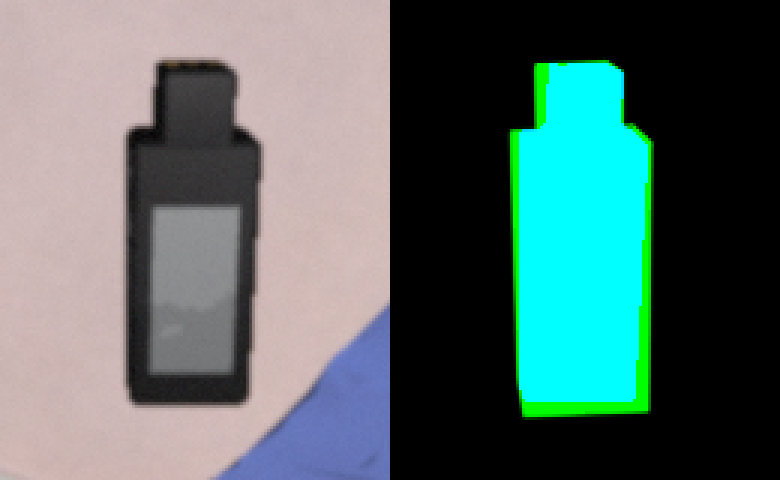

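The mask is about 4 px smaller than the model on each axis. I'll check the scale against the tape, whose diameter is known.

Run:
```python
from fit import *
import pickle
s=pickle.load(open('pics/w1.pkl','rb'));C=cam('wrist',s);im=cv2.imread('pics/w1.png')
q=plane(C,[(13,100),(129,108),(62,52),(80,160)],.025);print(q,np.linalg.norm(q[0]-q[1]),np.linalg.norm(q[2]-q[3]))
for v in (205,170,220): print(v,im[v,335:395].max(1))
print(im[110:130,365].max(1),im[225:245,365].max(1))
x0=[.4434,-.2839,.4395]
for thr in(95,115,130):
    m,a,b=mask(im,(364,160),thr);print(thr,a,b,*fit('long',[(C,m)],x0,False),*fit('long',[(C,m)],x0,True))
```

```text
[[ 0.3991  0.0593  0.025 ]
 [ 0.4337 -0.0451  0.025 ]
 [ 0.459   0.0231  0.025 ]
 [ 0.366  -0.0112  0.025 ]] 0.10990238378031325 0.09909009742288784
205 [203 202 203 203 203 194 158  83  33  29  32  39  37  40  55  90 118 120
 124 123 124 125 123 121 123 120 123 122 123 123 125 123 122 123 123 125
 123 123 124 124 124 120 109  82  53  40  38  41  77 147 195 207 207 209
 206 205 207 206 207 210]
170 [204 206 206 205 205 196 164  89  39  27  36  43  52  46  55  79 114 137
 141 142 140 141 140 140 143 142 143 142 143 145 144 143 140 145 142 142
 141 142 144 141 145 142 143 141 119  83  58  53  54  48  74 148 195 203
 209 207 207 208 208 209]
220 [207 205 208 208 206 198 160  81  24  29  27  32  33  40  64  96 117 121
 121 122 121 122 121 119 121 120 120 120 120 121 120 119 121 123 120 123
 119 122 119 122 122 114  90  54  36  35  36  75 147 195 208 207 210 207
 209 209 206 209 207 210]
[205 207 205 206 207 203 206 208 202 171 112  57  32  33  46  59  70  68
  67  68] [ 48  32  30  35  31  32  29  31  34  80 149 197 206 210 208 207 209 209
 210 211]
95 4357.0 (342, 121, 45, 114) [ 0.4435 -0.2832  0.4228] 513.6901960784313 [ 0.4407 -0.2871  0.4007 -0.0212] 171.53333333333336
115 4384.0 (342, 120, 45, 115) [ 0.4438 -0.2834  0.4223] 490.8509803921569 [ 0.4411 -0.2867  0.4003 -0.0188] 179.62745098039215
130 4402.0 (342, 120, 45, 115) [ 0.4441 -0.2832  0.4208] 474.58039215686273 [ 0.441  -0.2869  0.4019 -0.0201] 180.03921568627447
```

In the tool's units: 0.02 m is 0.025, 0.015 m is 0.0188.

```bash
python3 steer.py '[[[-0.0088,0.0188,0.025],[0,0,0],1],[[-0.0088,0.0188,0.025],[0,0,0],1],[[-0.0088,0.0188,0.025],[0,0,0],1],[[0,0,0],[0,0,0],1],[[0,0,0],[0,0,0],1],[[0,0,0],[0,0,0],1]]'
python3 - <<'E'
from fit import *
import pickle
s=bot.observe();im=bot.get_image('wrist')[:,:,::-1].copy();cv2.imwrite('pics/w2.png',im);pickle.dump(s,open('pics/w2.pkl','wb'))
print(s['time'],s['eef_pos'],s['qd'])
s1=pickle.load(open('pics/w1.pkl','rb'));C1=cam('wrist',s1);C2=cam('wrist',s);im1=cv2.imread('pics/w1.png')
D=cv2.SIFT_create();k1,d1=D.detectAndCompute(im1,None);k2,d2=D.detectAndCompute(im,None)
good=[m for m,n in cv2.BFMatcher().knnMatch(d1,d2,k=2) if m.distance<.7*n.distance]
for m in good:
    a,b=k1[m.queryIdx].pt,k2[m.trainIdx].pt;X=tri([C1,C2],[a,b])
    e=max(np.abs(proj(C1,[X])[0]-a).max(),np.abs(proj(C2,[X])[0]-b).max())
    if e<1.5 and abs(X[2])<.15:print(np.round(a),X,round(e,2))
E
```

```text
time: 1.73
eef_pos: [0.4415, -0.2878, 0.1433]
ee_rot: [0.981, 0.192, 0.0, 0.0]
contact_force: [0.0, -0.5, 0.1]
finger_gap: 1.002
finger_force: 0.0
1.7333 [ 0.4415 -0.2878  0.1433] [ 0.0167 -0.0144  0.0102  0.0021  0.0023 -0.0001]
[345. 146.] [ 0.4772 -0.2501  0.0106] 0.08
[348. 139.] [ 0.4839 -0.2499  0.008 ] 0.72
[354. 220.] [ 0.4163 -0.2835  0.0426] 0.66
[355. 173.] [ 0.4613 -0.265   0.0427] 0.57
[355. 173.] [ 0.4613 -0.265   0.0427] 0.57
[379. 260.] [ 0.3741 -0.336   0.0113] 0.02
[395. 221.] [ 0.4268 -0.3282  0.0243] 0.7
[435. 191.] [ 0.4683 -0.3585  0.0055] 0.35
[436. 127.] [ 0.5295 -0.3312 -0.0056] 0.31
[440. 190.] [ 0.4722 -0.3625  0.0068] 0.01
[470. 152.] [ 0.5207 -0.3734  0.0024] 0.07
[471. 170.] [ 0.5039 -0.3834  0.0048] 0.1
[478. 160.] [ 0.5164 -0.3834  0.0067] 0.07
[478. 197.] [ 0.4815 -0.4082 -0.0011] 1.03
[480.  95.] [ 0.5732 -0.3532  0.006 ] 0.1
[480. 239.] [ 0.4324 -0.4521 -0.0265] 0.04
[483. 230.] [ 0.4511 -0.424   0.0147] 0.2
[486. 232.] [ 0.4486 -0.4371 -0.0002] 0.16
[491. 155.] [ 0.5263 -0.3958  0.0024] 0.09
[492. 229.] [ 0.454  -0.4422 -0.0009] 0.1
[493. 220.] [ 0
[... 1171 characters left out ...]
-0.03  ] 0.16
[577.  90.] [ 0.6156 -0.4414  0.0023] 0.3
[582. 150.] [ 0.5691 -0.488  -0.005 ] 1.09
[594.  97.] [ 0.6065 -0.4353  0.0403] 0.07
[594. 105.] [ 0.6158 -0.482  -0.0201] 0.23
[596.  70.] [ 0.6205 -0.4115  0.0586] 0.15
[599. 266.] [ 0.4603 -0.5906 -0.0067] 0.17
[602. 261.] [ 0.4681 -0.5834 -0.0012] 0.07
[602. 261.] [ 0.4681 -0.5834 -0.0012] 0.07
[604.  86.] [ 0.6269 -0.4583  0.0108] 0.27
[604.  86.] [ 0.6269 -0.4583  0.0108] 0.27
[604.  75.] [ 0.6358 -0.454   0.0091] 0.29
[605. 160.] [ 0.5671 -0.5022  0.012 ] 0.14
[609. 265.] [ 0.4687 -0.585   0.0074] 0.08
[609.  72.] [ 0.6442 -0.4658 -0.0056] 1.12
[612. 164.] [ 0.5666 -0.5114  0.0127] 0.06
[617. 163.] [ 0.5688 -0.5155  0.0126] 0.24
```

View pics/w2.png

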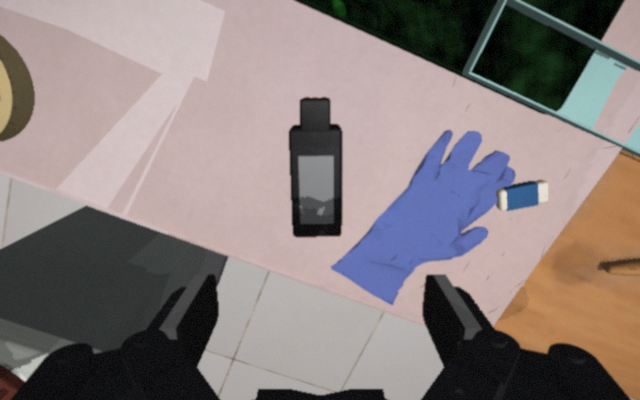

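Both views agree that the desk is at z≈0 and that the label on top of the pack is at about 0.035–0.04. The pack sits at (316,180) in this view. Next is a joint fit on both views.

Run:
```python
from fit import *
import pickle
V=[]
for k,sd in((1,(364,160)),(2,(316,140))):
    s=pickle.load(open(f'pics/w{k}.pkl','rb'));im=cv2.imread(f'pics/w{k}.png');m,a,b=mask(im,sd,115);print(a,b);V.append((cam('wrist',s),m))
x0=[.443,-.285,.41]
for v in (V[:1],V[1:],V):print(*fit('long',v,x0,False),*fit('long',v,x0,True))
# rear edge of label/pack silhouettes: triangulate tongue-tip top and rear edges
L=[(344,233.5),(383,233.5)];print(plane(V[0][0],L,.034),plane(V[0][0],L,0))
```

```text
4384.0 (342, 120, 45, 115)
6302.5 (289, 98, 53, 139)
[ 0.4439 -0.2834  0.4285] 492.2705882352941 [ 0.441  -0.2868  0.398  -0.0202] 176.83921568627449
[ 0.444  -0.2834  0.4106] 548.0509803921569 [ 0.4425 -0.2838  0.4008 -0.0118] 171.31372549019608
[ 0.4439 -0.2834  0.4094] 1048.9333333333334 [ 0.4427 -0.2839  0.4015 -0.0109] 463.1686274509804
[[ 0.3974 -0.282   0.034 ]
 [ 0.4127 -0.3189  0.034 ]] [[ 0.3851 -0.2897  0.    ]
 [ 0.402  -0.3303  0.    ]]
```

Pack_long is at about (0.4435, -0.2835), yaw 0.40. I descend and grip it high, with the tip about 13 mm or more above the desk.

In the tool's units: 0.033 m is 0.0413, 0.032 m is 0.04, -0.015 rad is -0.0038.

```bash
python3 steer.py '[[[0.005,-0.0021,0.0413],[0,0,-0.0038],1],[[0.005,-0.0021,0.0413],[0,0,0],1],[[0,0,0.0413],[0,0,0],1],[[0,0,0.04],[0,0,0],1],[[0,0,0],[0,0,0],1],[[0,0,0],[0,0,0],1]]' 60;python3 steer.py '[[[0,0,0],[0,0,0],0],[[0,0,0],[0,0,0],0],[[0,0,0],[0,0,0],0],[[0,0,0],[0,0,0],0],[[0,0,0],[0,0,0],0],[[0,0,0],[0,0,0],0]]' 60
```

```text
time: 2.28
eef_pos: [0.4476, -0.2802, 0.0118]
ee_rot: [0.98, 0.201, -0.0, -0.001]
contact_force: [-0.3, -1.0, 0.2]
finger_gap: 0.997
finger_force: 0.0
time: 2.78
eef_pos: [0.4483, -0.2813, 0.0122]
ee_rot: [0.98, 0.2, 0.0, 0.0]
contact_force: [0.1, 0.0, 0.8]
finger_gap: 0.141
finger_force: 0.0
```

```bash
python3 steer.py '[[[0,0,0],[0,0,0],0],[[0,0,0],[0,0,0],0],[[0,0,0],[0,0,0],0]]'
python3 - <<'E'
from fit import *
import pickle
s=bot.observe();im=bot.get_image('wrist')[:,:,::-1].copy();cv2.imwrite('pics/w3.png',im);pickle.dump(s,open('pics/w3.pkl','wb'))
E
```

```text
time: 3.03
eef_pos: [0.448, -0.281, 0.0117]
ee_rot: [0.98, 0.201, -0.0, -0.0]
contact_force: [0.3, -1.0, -0.2]
finger_gap: 0.002
finger_force: 0.0
```

View pics/w3.png

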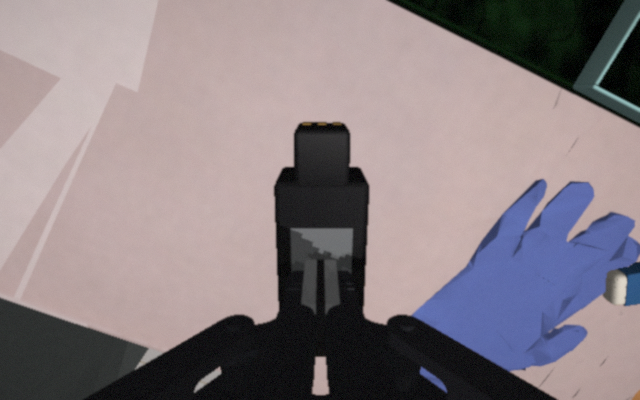

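The fingers shut above the pack, tips at about (320,258) on the label, so the heights don't match. I'll refit using the part of the pack visible in this close view, rows <225.

Run:
```python
from fit import *
import fit as F,pickle
V=[];cut={1:400,2:400,3:225}
for k,sd in((1,(364,160)),(2,(316,140)),(3,(322,160))):
    s=pickle.load(open(f'pics/w{k}.pkl','rb'));im=cv2.imread(f'pics/w{k}.png');m,a,b=mask(im,sd,115);m=m.copy()
    m[cut[k]:]=0;V.append((cam('wrist',s),m,cut[k]))
def cost(p,Vs):
    Rm=R.from_euler('z',p[2]).as_matrix();t=np.array([p[0],p[1],p[3]]);f=0;h=p[4]
    for C,m,c in Vs:
        r=render(C,[B@Rm.T+t for B in blocks('long',h)],m.shape);r[c:]=0;f+=np.abs(r-m).sum()/m.sum()
    return f
def go(Vs,hf):
    x=np.array([.443,-.285,.4,0.,.034]);n=5 if hf else 4
    for d in(1,-.5,.3,-.2):
        S=np.vstack([x[:n]]+[x[:n]+np.eye(n)[i]*d*[.01,.01,.1,.015,.01][i] for i in range(n)])
        r=minimize(lambda q:cost(np.r_[q,x[n:]],Vs),x[:n],method='Nelder-Mead',options=dict(initial_simplex=S,maxiter=500,xatol=1e-5,fatol=1e-5));x=np.r_[r.x,x[n:]]
    return x,r.fun
print(*go(V[2:],0));print(*go(V,0));print(*go(V,1))
```

```text
[ 0.4423 -0.2841  0.4012 -0.0064  0.034 ] 0.026961740856092663
[ 0.4427 -0.2838  0.4007 -0.0102  0.034 ] 0.1290965115731698
[ 0.443  -0.2837  0.4    -0.0053  0.0295] 0.12048413007259869
```

In the tool's units: 0.0015 m is 0.0019.

```bash
for i in 1 2 3 4 5; do python3 steer.py '[[[0,0,0.0019],[0,0,0],0],[[0,0,0],[0,0,0],0]]' | egrep 'eef|contact'; done
```

```text
eef_pos: [0.4479, -0.2809, 0.0099]
contact_force: [-0.1, -0.1, -0.1]
eef_pos: [0.4479, -0.2809, 0.0084]
contact_force: [-0.3, -1.2, 0.4]
eef_pos: [0.4479, -0.2809, 0.0069]
contact_force: [-0.3, 0.3, -0.5]
eef_pos: [0.4481, -0.281, 0.0056]
contact_force: [0.3, -0.0, 0.3]
eef_pos: [0.4482, -0.2812, 0.0054]
contact_force: [-4.7, 3.7, 11.5]
```

The shut tips touch the pack top with the TCP reading 0.0055. That means the fingertips are effectively about 28 mm higher than the TCP reading suggests. I'll lift, open, descend lower with force checks, and regrip.

In the tool's units: -0.02 m is -0.025.

```bash
python3 steer.py '[[[0,0,-0.025],[0,0,0],1],[[0,0,0],[0,0,0],1],[[0,0,0],[0,0,0],1],[[0,0,0],[0,0,0],1],[[0,0,0],[0,0,0],1],[[0,0,0],[0,0,0],1],[[0,0,0],[0,0,0],1],[[0,0,0],[0,0,0],1]]' 60; python3 steer.py '[[[0,0,0.0188],[0,0,0],1],[[0,0,0.01],[0,0,0],1],[[0,0,0],[0,0,0],1]]';for i in 1 2 3 ; do python3 steer.py '[[[0,0,0.0038],[0,0,0],1],[[0,0,0],[0,0,0],1]]' | egrep 'eef|contact'; done
```

```text
time: 4.58
eef_pos: [0.4479, -0.2808, 0.0238]
ee_rot: [0.98, 0.201, -0.0, -0.0]
contact_force: [0.7, 0.5, 0.4]
finger_gap: 1.003
finger_force: 0.0
time: 4.83
eef_pos: [0.4469, -0.2798, -0.001]
ee_rot: [0.98, 0.201, -0.001, -0.001]
contact_force: [-0.6, 0.1, -0.5]
finger_gap: 1.004
finger_force: 0.0
eef_pos: [0.4479, -0.2809, -0.002]
contact_force: [-0.6, -0.3, -0.2]
eef_pos: [0.4481, -0.2811, -0.0049]
contact_force: [0.1, -0.7, 0.6]
eef_pos: [0.448, -0.2809, -0.0081]
contact_force: [-0.2, 0.3, -0.4]
```

In the tool's units: 0.003 m is 0.0038.

```bash
for i in 1 2 ; do python3 steer.py '[[[0,0,0.0038],[0,0,0],1],[[0,0,0],[0,0,0],1]]' | egrep 'eef|contact'; done; python3 steer.py '[[[0,0,0],[0,0,0],0],[[0,0,0],[0,0,0],0],[[0,0,0],[0,0,0],0],[[0,0,0],[0,0,0],0],[[0,0,0],[0,0,0],0],[[0,0,0],[0,0,0],0]]' 60
```

```text
eef_pos: [0.4479, -0.2809, -0.0112]
contact_force: [0.1, -0.4, -0.3]
eef_pos: [0.4479, -0.2808, -0.0143]
contact_force: [0.8, 0.6, 0.5]
time: 6.17
eef_pos: [0.4483, -0.2813, -0.0134]
ee_rot: [0.98, 0.201, 0.0, 0.0]
contact_force: [0.0, -1.1, 3.1]
finger_gap: 0.475
finger_force: 62.5
```

The long pack is gripped (gap 0.475, 62 N). I'll lift and turn it, then go between the docks to view them.

In the tool's units: -0.041 m is -0.0513, -0.03 m is -0.0375, 0.1 rad is 0.025.

```bash
python3 steer.py '[[[0,0,-0.0375],[0,0,0],0],[[0,0,-0.0513],[0,0,0.025],0],[[0,0,-0.0513],[0,0,0.025],0],[[0,0,-0.0513],[0,0,0.025],0],[[0,0,-0.0513],[0,0,0.025],0],[[0,0,-0.0513],[0,0,0.025],0],[[0,0,0],[0,0,0],0]]' 80; python3 steer.py '[[[0.0171,-0.0488,0],[0,0,0],0],[[0.0171,-0.0488,0],[0,0,0],0],[[0.0171,-0.0488,0],[0,0,0],0],[[0.0171,-0.0488,0],[0,0,0],0],[[0.0171,-0.0488,0],[0,0,0],0],[[0.0171,-0.0488,0],[0,0,0],0],[[0.0171,-0.0488,0],[0,0,0],0],[[0.0171,-0.0488,0],[0,0,0],0]]';python3 steer.py '[[[0,0,0],[0,0,0],0],[[0,0,0],[0,0,0],0],[[0,0,0],[0,0,0],0]]'
python3 - <<'E'
from fit import *
import pickle
s=bot.observe();im=bot.get_image('wrist')[:,:,::-1].copy();cv2.imwrite('pics/w4.png',im);pickle.dump(s,open('pics/w4.pkl','wb'))
E
```

```text
time: 6.75
eef_pos: [0.4501, -0.2831, 0.2297]
ee_rot: [0.999, -0.051, 0.004, 0.004]
contact_force: [0.5, -1.8, -1.2]
finger_gap: 0.47
finger_force: 83.9
time: 7.42
eef_pos: [0.5874, 0.0212, 0.2204]
ee_rot: [0.999, -0.048, -0.0, 0.0]
contact_force: [-0.3, -0.8, -1.6]
finger_gap: 0.47
finger_force: 83.7
time: 7.67
eef_pos: [0.5868, 0.019, 0.2204]
ee_rot: [0.999, -0.048, -0.001, 0.0]
contact_force: [-0.8, -0.6, -2.4]
finger_gap: 0.474
finger_force: 83.7
```

View pics/w4.png

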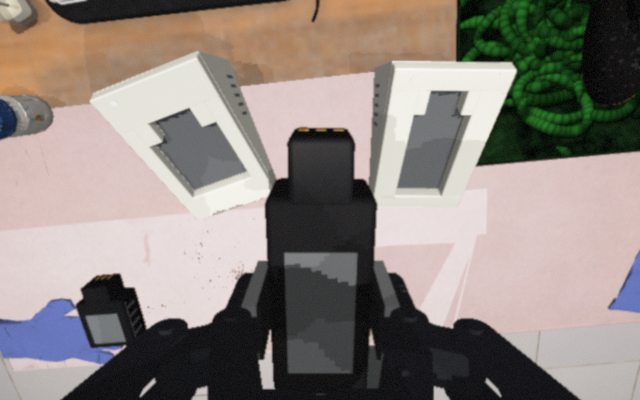

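The view shows the broad bay at about (203,150) and the long bay at (430,155). The held pack is straight, with its tongue tip at (320,130). The broad pack is at (108,315). I'll take a second view and fit everything.

Careful with the scale: shifts go in shares of 0.8 m and turns go in shares of 4 rad. That gives: 0.025 m is 0.0313, -0.01 m is -0.0125.

```bash
python3 steer.py '[[[0.0313,0,-0.0125],[0,0,0],0],[[0.0313,0,-0.0125],[0,0,0],0],[[0,0,0],[0,0,0],0],[[0,0,0],[0,0,0],0],[[0,0,0],[0,0,0],0]]' >/dev/null
cat > bay.py <<'E'
from fit import *
import pickle
P=.0025;TH=np.radians(30)
def outl(n):
    L,W,l,w=DIM[n];a,b,c,d=L/2+P,W/2+P,L/2+l+P,w/2+P
    return np.array([(-a,-b),(-a,b),(a,b),(a,d),(c,d),(c,-d),(a,-d),(a,-b)])
def frame(p):
    return R.from_euler('z',p[3]).as_matrix()@R.from_euler('y',-TH).as_matrix(),np.array(p[:3])
def rend(C,n,p,shape):
    Rm,t=frame(p);o=[]
    for h in(0,.012):
        q=proj(C,np.c_[outl(n),np.full(8,h)]@Rm.T+t);m=np.zeros(shape,np.uint8);cv2.fillPoly(m,[(q*16).astype(np.int32)],255,cv2.LINE_AA,4);o.append(m/255.)
    return o[0]*o[1]
def bmask(im,seed):
    g=im.astype(int);m=((im.max(2)<150)&(g.max(2)-g.min(2)<25)&(im.min(2)>45)).astype(np.uint8)
    m=cv2.morphologyEx(m,cv2.MORPH_OPEN,np.ones((3,3)));_,l=cv2.connectedComponents(m,connectivity=4);return (l==l[seed[1],seed[0]]).astype(np.uint8)
def nm(cost,x,d,its=4):
    n=len(x)
    for k in range(its):
        S=np.vstack([x]+[x+np.eye(n)[i]*d[i]*[1,-.5,.3,-.2][k] for i in range(n)]);r=minimize(cost,x,method='Nelder-Mead',options=dict(initial_simplex=S,maxiter=500,xatol=1e-5,fatol=1e-6));x=r.x
    return x,r.fun
def bayfit(n,views,x0):
    return nm(lambda p:sum(np.abs(rend(C,n,p,m.shape)-m).sum()/m.sum() for C,m in views),np.array(x0,float),[.008,.008,.01,.08])
def heldfit(n,im,cut,seed,x0,col=None):
    # pack pose in the tool frame: x,y,z(underside),yaw, pitch
    C=cam('wrist',dict(ee_rot=[0,0,0,1],eef_pos=[0,0,0]));m,_,_=mask(im,seed,95);m=m.copy();m[cut:]=0
    F=np.diag([1.,-1,-1])
    def cost(p):
        Rm=F@R.from_euler('zy',[p[3],p[4]]).as_matrix();r=render(C,[B@Rm.T+p[:3] for B in blocks(n)],m.shape);r[cut:]=0;return np.abs(r-m).sum()/m.sum()
    return nm(cost,np.array(x0,float),[.005,.005,.01,.05,.05])
E
python3 - <<'E'
from bay import *
s=bot.observe();im=bot.get_image('wrist')[:,:,::-1].copy();cv2.imwrite('pics/w5.png',im);pickle.dump(s,open('pics/w5.pkl','wb'))
s4=pickle.load(open('pics/w4.pkl','rb'));im4=cv2.imread('pics/w4.png');C4=cam('wrist',s4);C5=cam('wrist',s)
print(s['eef_pos'],s['time'])
g={'long':[.61,-.085,.053,-.1],'broad':[.61,.125,.053,.25]}
for n,sd in(('long',(430,155)),('broad',(203,150))):
    Rm,t=frame(g[n]);X=plane(C4,[sd],.055)[0];sd5=proj(C5,[X])[0].astype(int)
    V=[(C4,bmask(im4,sd)),(C5,bmask(im,sd5))];print(n,[v[1].sum() for v in V],sd5)
    for v in(V[:1],V[1:],V):print(*bayfit(n,v,g[n]))
for i in(im4,im):print('held',*heldfit('long',i,232,(322,160),[-.005,0,.02,0,0]))
E
```

```text
[0.6364 0.013  0.2409] 8.1333
long [np.uint64(4623), np.uint64(3152)] [418 198]
[ 0.6001 -0.0815  0.0658 -0.0953] 0.09261688481850648
[ 0.6021 -0.0824  0.0662 -0.0713] 0.09490023848695446
[ 0.6016 -0.082   0.0661 -0.0899] 0.19747354317999927
broad [np.uint64(4591), np.uint64(3128)] [212 195]
[0.6165 0.1268 0.0595 0.2701] 0.0873624716328547
[0.6161 0.1272 0.0562 0.2561] 0.08896560048220682
[0.6168 0.1267 0.058  0.2551] 0.1761166442838603
held [-0.0066  0.0005 -0.0057 -0.0024 -0.0108] 0.01889278130198964
held [-0.0065  0.0003 -0.0061 -0.0056 -0.0082] 0.021490755851091444
```

Run:
```python
from bay import *
P={'long':[ 0.6016,-0.082,0.0661,-0.0899],'broad':[0.6168,0.1267,0.058,0.2551]}
T=[]
for k in(4,5):
    s=pickle.load(open(f'pics/w{k}.pkl','rb'));C=cam('wrist',s);im=cv2.imread(f'pics/w{k}.png')
    row=[]
    for n in P:
        Rm,t=frame(P[n]);o=proj(C,[t])[0].astype(int);z=im[o[1]-65:o[1]+65,o[0]-65:o[0]+65];z=cv2.resize(z,None,fx=3,fy=3,interpolation=cv2.INTER_CUBIC)
        row.append(z.copy())
    T.append(np.hstack(row))
cv2.imwrite('pics/m.png',cv2.resize(np.vstack(T),(780,600) if 0 else (600,600)))
```

```text
(no output)
```

View pics/m.png

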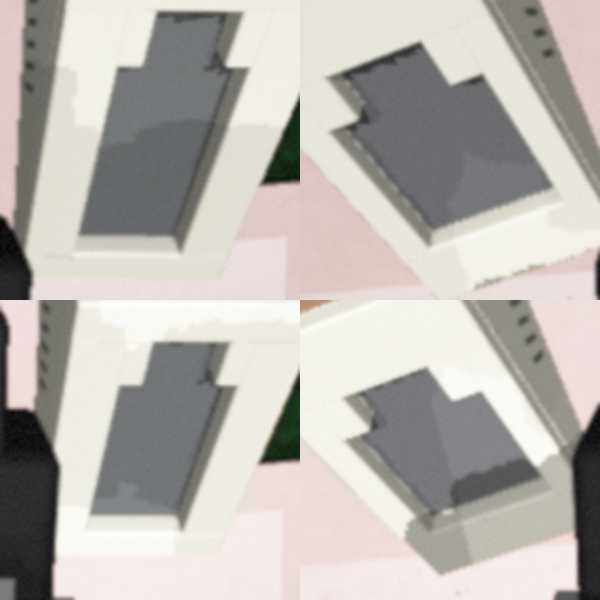

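The visible walls upset my mask. I read the rim corners in the crops instead: in the upper-left tile, the long bay's rim runs from (157,12) at the top to (76,250) and (183,252) at the bottom. I'll solve the pose from those corners.

```bash
cat > pn.py <<'E'
from bay import *
from scipy.optimize import least_squares
P0={'long':[ 0.6016,-0.082,0.0661,-0.0899],'broad':[0.6168,0.1267,0.058,0.2551]}
# order of outl: (-a,-b),(-a,b),(a,b),(a,d),(c,d),(c,-d),(a,-d),(a,-b)
I={('long',4):[(183,252),(76,250),(121,67),(142,67),(157,12),(243,12),(224,68),(248,68),(178,237)],
('long',5):[(183,231),(87,228),(121,86),(141,86),(153,43),(229,43),(217,86),(237,86),(180,218)],
('broad',4):[(263,201),(130,247),(30,131),(65,117),(28,76),(121,42),(153,86),(184,75),(131,231)],
('broad',5):[(253,190),(133,229),(44,140),(80,125),(43,97),(128,67),(154,102),(183,92),(133,212)]}
def obj(n):
    o=outl(n);fl=o[0] if n=='long' else o[1];return np.vstack([np.c_[o,np.full(8,.012)],np.r_[fl,0]])
D={}
for (n,k),q in I.items():
    C=cam('wrist',pickle.load(open(f'pics/w{k}.pkl','rb')));c=proj(C,[P0[n][:3]])[0].astype(int)-65
    D[n,k]=(C,c+(np.array(q)+.5)*130/300-.5)
def solve(n,ks):
    def f(p):
        Rm=R.from_euler('z',p[3]).as_matrix()@R.from_euler('y',-p[4]).as_matrix()
        return np.r_[np.concatenate([(proj(D[n,k][0],obj(n)@Rm.T+p[:3])-D[n,k][1]).ravel() for k in ks]),(p[4]-TH)*100]
    r=least_squares(f,P0[n]+[TH],loss='soft_l1',x_scale=[.01,.01,.01,.1,.1]);return r.x,f(r.x)
if __name__=='__main__':
    for n in P0:
        for ks in([4],[5],[4,5]):
            x,e=solve(n,ks);print(n,ks,x,np.sqrt((e**2).mean()),np.round(e[:18],1))
    for k in(1,2):
        pass
E
python3 pn.py
```

```text
long [4] [ 0.5995 -0.0849  0.051  -0.093   0.5217] 0.6105555653424981 [-0.5  0.2  0.5  1.1 -0.9  0.1  0.8  0.1  0.3  0.1 -0.2  0.1  0.  -0.3
  0.4 -0.3 -0.9 -1.6]
long [5] [ 0.5991 -0.0849  0.0508 -0.0928  0.5248] 0.7784731035673347 [ 0.1  0.4  0.2  2.  -0.1 -0.   0.9 -0.1  0.3  0.1  0.1  0.  -1.  -0.2
  0.  -0.2 -0.8 -2.2]
long [4, 5] [ 0.5997 -0.0844  0.0525 -0.0915  0.5255] 0.7252753203711143 [-0.4  0.3  0.4  1.3 -1.   0.3  0.7  0.3  0.2  0.2 -0.1  0.2  0.1 -0.2
  0.5 -0.2 -0.9 -1.5]
broad [4] [0.6169 0.1261 0.0539 0.2347 0.5225] 0.5162434020111523 [ 0.1  0.3 -0.2  0.2  0.3 -0.3 -1.4  0.8  0.2  0.3  0.6 -0.2 -0.5 -0.
  0.  -0.3  0.3 -1. ]
broad [5] [0.6167 0.1265 0.0519 0.2405 0.5264] 0.8736020849192572 [-0.1 -0.  -0.5  0.8  0.8 -0.3 -2.8  1.9  0.9  0.1  0.2 -0.1 -0.  -0.5
 -0.1 -0.6  0.  -0.1]
broad [4, 5] [0.6169 0.1263 0.0531 0.2371 0.5251] 0.7592914048993367 [ 0.1  0.   0.1 -0.   0.6 -0.3 -1.2  0.8  0.3  0.4  0.6 -0.1 -0.5 -0.1
  0.  -0.4  0.5 -1.3]
```

The bays are now well located, with z≈0.0525 matching the text. Next I refine the pack's offset in the tool and work out the approach.

```bash
cat > go.py <<'E'
from pn import *
BAY={'long':[.5997,-.0846,.0525,-.092],'broad':[.6169,.1263,.0531,.237]}
def target(n,off,h):
    Rb,t=frame(BAY[n]);Rt=Rb@np.diag([1.,-1,-1]);return t+Rb[:,2]*h-Rt@np.array(off),Rt
def delta(pos,Rt):
    s=bot.observe();Rc=R.from_quat(s['ee_rot']).as_matrix()
    print('t',s['time'],'pos',s['eef_pos'],'target',pos,'tool move now',Rc.T@(pos-s['eef_pos']),'after turn',Rt.T@(pos-s['eef_pos']),'rotvec',R.from_matrix(Rc.T@Rt).as_rotvec())
def held2(n,k,cut,seed,z,x0=-.005):
    im=cv2.imread(f'pics/w{k}.png');C=cam('wrist',dict(ee_rot=[0,0,0,1],eef_pos=[0,0,0]));m,_,_=mask(im,seed,95);m=m.copy();m[cut:]=0;F=np.diag([1.,-1,-1])
    def cost(p):
        Rm=F@R.from_euler('zy',[p[2],p[3]]).as_matrix();r=render(C,[B*[1,1+p[4],1]@Rm.T+[p[0],p[1],z] for B in blocks(n)],m.shape);r[cut:]=0;return np.abs(r-m).sum()/m.sum()
    return nm(cost,np.array([x0,0,0,0,0.]),[.005,.005,.05,.05,.05])
E
python3 - <<'E'
from go import *
for k in(4,5):
  for z in(-.0134,-.010):print(k,z,*held2('long',k,232,(322,160),z))
delta(*target('long',[-.006,0,-.0134],.04))
E
```

```text
4 -0.0134 [-0.0055  0.0005 -0.0016  0.0056 -0.0524] 0.018536152101677646
4 -0.01 [-0.0061  0.0005 -0.0023 -0.0014 -0.0305] 0.01665787492279045
5 -0.0134 [-0.006   0.0003 -0.0063  0.0294 -0.0451] 0.019071093384976878
5 -0.01 [-0.0062  0.0004 -0.0039  0.009  -0.0273] 0.01887788153133937
t 8.1833 pos [0.6362 0.0134 0.2411] target [ 0.5916 -0.0839  0.0785] tool move now [-0.0348  0.1011  0.1626] after turn [-0.112   0.1009  0.1231] rotvec [ 0.0015  0.524  -0.0053]
```

In the tool's units: -0.028 m is -0.035, 0.02 m is 0.025, 0.105 rad is 0.0263.

```bash
python3 steer.py '[[[0,0.025,0],[0,0.0263,0],0],[[0,0.025,0],[0,0.0263,0],0],[[0,0.025,0],[0,0.0263,0],0],[[0,0.025,0],[0,0.0263,0],0],[[0,0.0263,0],[0,0.026,0],0],[[-0.035,0,0.0313],[0,0,0],0],[[-0.035,0,0.0313],[0,0,0],0],[[-0.035,0,0.0313],[0,0,0],0]]'; python3 steer.py '[[[-0.035,0,0.0313],[0,0,0],0],[[0,0,0],[0,0,0],0],[[0,0,0],[0,0,0],0],[[0,0,0],[0,0,0],0]]' >/dev/null
python3 -c "
from go import *
delta(*target('long',[-.006,.0004,-.0134],.02))"
```

```text
time: 8.85
eef_pos: [0.5845, -0.0681, 0.1367]
ee_rot: [0.974, -0.048, 0.223, 0.01]
contact_force: [0.3, 0.6, -3.0]
finger_gap: 0.469
finger_force: 83.7
t 9.1833 pos [ 0.5731 -0.0669  0.1062] target [ 0.6016 -0.0844  0.0612] tool move now [0.0074 0.0147 0.0536] after turn [0.0035 0.0148 0.0539] rotvec [ 0.001   0.0708 -0.0052]
```

In the tool's units: 0.016 m is 0.02, 0.0035 m is 0.0044, 0.071 rad is 0.0178.

```bash
python3 steer.py '[[[0,0.0185,0],[0,0.0178,-0.0013],0],[[0.0044,0,0.02],[0,0,0],0],[[0,0,0.02],[0,0,0],0],[[0,0,0.02],[0,0,0],0],[[0,0,0],[0,0,0],0],[[0,0,0],[0,0,0],0],[[0,0,0],[0,0,0],0]]'
python3 -c "
from go import *
s=bot.observe();im=bot.get_image('wrist')[:,:,::-1].copy();cv2.imwrite('pics/w6.png',im);pickle.dump(s,open('pics/w6.pkl','wb'))
delta(*target('long',[-.006,.0004,-.0134],.0))
print(*held2('long',6,200,(322,160),-.0134))"
```

```text
time: 9.77
eef_pos: [0.5985, -0.0839, 0.0663]
ee_rot: [0.965, -0.044, 0.258, 0.012]
contact_force: [-0.0, 0.4, -2.0]
finger_gap: 0.466
finger_force: 83.6
t 9.8167 pos [ 0.5984 -0.0839  0.0661] target [ 0.6116 -0.0853  0.0439] tool move now [0.0004 0.0002 0.0259] after turn [0.0004 0.0002 0.0259] rotvec [0.0005 0.0009 0.0003]
[-0.0011  0.0001 -0.0074 -0.1    -0.0979] 0.896172861903489
```

In the tool's units: 0.006 m is 0.0075.

```bash
python3 steer.py '[[[0,0,0.0075],[0,0,0],0],[[0,0,0.0075],[0,0,0],0],[[0,0,0],[0,0,0],0],[[0,0,0],[0,0,0],0]]'|egrep 'eef|cont'; for i in 1 2 3 4; do python3 steer.py '[[[0,0,0.0031],[0,0,0],0],[[0,0,0],[0,0,0],0]]'|egrep 'eef|cont';done
```

```text
eef_pos: [0.6027, -0.0836, 0.0521]
contact_force: [-0.5, -0.2, -2.3]
eef_pos: [0.6042, -0.0839, 0.0504]
contact_force: [0.5, 0.3, -2.6]
eef_pos: [0.6055, -0.084, 0.0482]
contact_force: [0.0, 0.9, -1.9]
eef_pos: [0.6067, -0.0842, 0.046]
contact_force: [-1.0, -0.4, -2.1]
eef_pos: [0.6079, -0.0842, 0.0437]
contact_force: [-0.4, 0.2, -2.5]
```

```bash
python3 steer.py '[[[0,0,0],[0,0,0],0],[[0,0,0],[0,0,0],0]]' |egrep 'eef|cont'; python3 -c "
from go import *
delta(*target('long',[-.006,.0004,-.0134],.0))"
```

```text
eef_pos: [0.6079, -0.0843, 0.0441]
contact_force: [-0.2, 0.6, -1.8]
t 10.9833 pos [ 0.6079 -0.0843  0.0441] target [ 0.6116 -0.0853  0.0439] tool move now [0.0031 0.0007 0.002 ] after turn [0.0031 0.0007 0.0021] rotvec [-0.0004  0.0038 -0.0005]
```

In the tool's units: 0.003 m is 0.0038, 0.0005 m is 0.0006.

```bash
python3 steer.py '[[[0.0038,0.0006,0],[0,0,0],0],[[0,0,0],[0,0,0],0],[[0,0,0],[0,0,0],0]]'|egrep 'eef|cont'; for i in 1 2 3; do python3 steer.py '[[[0,0,0.0019],[0,0,0],0],[[0,0,0],[0,0,0],0]]'|egrep 'eef|cont';done; python3 -c "
from go import *
delta(*target('long',[-.006,.0004,-.0134],.0))"
```

```text
eef_pos: [0.6106, -0.0851, 0.0458]
contact_force: [-0.3, 0.4, -2.6]
eef_pos: [0.6113, -0.0852, 0.0446]
contact_force: [-2.2, 0.9, 0.1]
eef_pos: [0.6114, -0.0851, 0.0443]
contact_force: [-32.7, 6.3, 24.2]
eef_pos: [0.6114, -0.0852, 0.0442]
contact_force: [-62.4, 11.2, 50.2]
t 11.7333 pos [ 0.6114 -0.0852  0.0442] target [ 0.6116 -0.0853  0.0439] tool move now [-0.      0.0001  0.0004] after turn [-0.      0.0001  0.0004] rotvec [ 0.0007  0.0067 -0.0007]
```

The pack reached the floor within 0.4 mm of the target. I'll relieve the pressure, release and retreat along the normal.

In the tool's units: -0.0035 m is -0.0044, -0.001 m is -0.0013.

```bash
python3 steer.py '[[[-0.0013,0,-0.0044],[0,0,0],0],[[0,0,0],[0,0,0],0],[[0,0,0],[0,0,0],0.8],[[0,0,0],[0,0,0],0.8],[[0,0,0],[0,0,0],0.8],[[0,0,0],[0,0,0],0.8],[[0,0,0],[0,0,0],0.8]]';  python3 steer.py '[[[0,0,-0.0125],[0,0,0],0.8],[[0,0,-0.0375],[0,0,0],0.8],[[0,0,-0.05],[0,0,0],0.8],[[0,0,-0.05],[0,0,0],0.9],[[0,0,-0.0375],[0,0,0],1],[[0,0,0],[0,0,0],1],[[0,0,0],[0,0,0],1]]'
python3 -c "
from go import *
s=bot.observe();im=bot.get_image('wrist')[:,:,::-1].copy();cv2.imwrite('pics/w7.png',im);pickle.dump(s,open('pics/w7.pkl','wb'))
C=cam('wrist',s);Rb,t=frame(BAY['long']);print(s['eef_pos'],proj(C,[t+Rb[:,2]*.034])[0])
from fit import *
m,a,b=mask(im,tuple(float(v) for v in proj(C,[t+Rb@[.03,0,.034]])[0]),75);print(a,b)
def cost(p):
    Rm=R.from_euler('z',p[3]).as_matrix()@R.from_euler('y',-p[4]).as_matrix()
    V=[B+np.array([0,0,.012 if B[:,2].min()==0 else 0])*(B[:,2:]==0) for B in blocks('long')]
    return np.abs(render(C,[B@Rm.T+p[:3] for B in V],m.shape)-m).sum()/m.sum()
x,f=nm(cost,np.array(BAY['long']+[TH]),[.005,.005,.005,.05,.05]);print(x,f,Rb.T@(x[:3]-t))
"
```

```text
time: 12.32
eef_pos: [0.6102, -0.085, 0.0442]
ee_rot: [0.965, -0.045, 0.257, 0.012]
contact_force: [-0.1, 1.2, 0.2]
finger_gap: 0.802
finger_force: 0.0
time: 12.9
eef_pos: [0.5411, -0.0799, 0.1765]
ee_rot: [0.966, -0.045, 0.255, 0.011]
contact_force: [-0.0, 1.0, -0.2]
finger_gap: 1.0
finger_force: 0.0
[ 0.5411 -0.0799  0.1765] [318.875  206.2026]
6684.5 (292, 115, 54, 144)
[ 0.6013 -0.0843  0.0508 -0.0983  0.5104] 0.049679665380766236 [ 0.0006  0.0004 -0.0023]
```

The long pack is seated: fit offset 0.6 mm and 0.4 mm, pitch 0.51. Now the broad pack.

In the tool's units: -0.035 m is -0.0438, -0.022 m is -0.0275, -0.104 rad is -0.026.

```bash
python3 steer.py '[[[0,-0.0438,-0.01],[0,-0.026,0],1],[[0,-0.0438,-0.01],[0,-0.026,0],1],[[0,-0.0438,-0.01],[0,-0.026,0],1],[[0,-0.0438,-0.01],[0,-0.026,0],1],[[0,-0.0438,-0.01],[0,-0.026,0],1],[[-0.0275,-0.0375,0],[0,0,0],1],[[-0.0275,-0.0375,0],[0,0,0],1],[[-0.0275,-0.0375,0],[0,0,0],1]]'; python3 steer.py '[[[-0.0275,-0.0375,0],[0,0,0],1],[[-0.0275,-0.0375,0],[0,0,0],1],[[-0.0275,-0.0375,0],[0,0,0],1],[[0,0,0],[0,0,0],1],[[0,0,0],[0,0,0],1],[[0,0,0],[0,0,0],1]]'
cat > bk.py <<'E'
from go import *
import sys
k=sys.argv[1];s=bot.observe();im=bot.get_image('wrist')[:,:,::-1].copy();cv2.imwrite(f'pics/w{k}.png',im);pickle.dump(s,open(f'pics/w{k}.pkl','wb'))
C=cam('wrist',s);g=eval(sys.argv[2]);sd=tuple(float(v) for v in proj(C,[(g[0]+.028,g[1],.034)])[0]);m,a,b=mask(im,sd,75);print(sd,a,b)
print(*fit('broad',[(C,m)],g,False),*fit('broad',[(C,m)],g,True));np.save(f'pics/m{k}.npy',m)
E
python3 bk.py 8 '[.434,.288,-.03]'
```

```text
time: 13.62
eef_pos: [0.481, 0.1218, 0.1986]
ee_rot: [0.999, -0.019, 0.044, -0.017]
contact_force: [-0.1, -0.2, -0.0]
finger_gap: 0.999
finger_force: 0.0
time: 14.12
eef_pos: [0.4178, 0.1602, 0.1995]
ee_rot: [0.998, 0.01, 0.046, -0.036]
contact_force: [0.7, 0.7, -1.2]
finger_gap: 1.001
finger_force: 0.0
(201.5686958372636, 141.50040003454475) 4589.0 (172, 128, 66, 84)
[0.4226 0.2901 0.022 ] 663.4941176470588 [ 0.42    0.302  -0.0023 -0.0258] 168.51764705882354
```

```bash
cat >> go.py <<'E'
def down(x,y,z,yaw):
    delta(np.array([x,y,z]),R.from_euler('z',yaw).as_matrix()@np.diag([1.,-1,-1]))
E
python3 -c "
from go import *
down(.4225,.285,.14,.02)"
```

```text
t 14.1667 pos [0.418  0.16   0.1996] target [0.4225 0.285  0.14  ] tool move now [ 0.0011 -0.1203  0.0686] after turn [ 0.007  -0.1249  0.0596] rotvec [-0.0708 -0.0931  0.0006]
```

In the tool's units: -0.025 m is -0.0313, 0.012 m is 0.015, -0.0931 rad is -0.0233.

```bash
python3 steer.py '[[[0,0,0],[-0.0177,-0.0233,0],1],[[0.0013,-0.0313,0.015],[0,0,0],1],[[0.0013,-0.0313,0.015],[0,0,0],1],[[0.0013,-0.0313,0.015],[0,0,0],1],[[0.0013,-0.0313,0.015],[0,0,0],1],[[0.0013,-0.0313,0.015],[0,0,0],1],[[0,0,0],[0,0,0],1],[[0,0,0],[0,0,0],1]]'
python3 bk.py 9 '[.4225,.29,.02]'; python3 -c "
from go import *
C=[cam('wrist',pickle.load(open(f'pics/w{k}.pkl','rb'))) for k in(8,9)];m=[np.load(f'pics/m{k}.npy') for k in(8,9)]
V=list(zip(C,m));print(*fit('broad',V,[.4225,.29,.02],False),*fit('broad',V,[.4225,.29,.02],True))
down(.428,.29,.14,.02)"
```

```text
time: 14.83
eef_pos: [0.4198, 0.2068, 0.1451]
ee_rot: [0.997, 0.062, 0.003, -0.037]
contact_force: [0.0, -0.3, 0.3]
finger_gap: 0.995
finger_force: 0.0
(231.93888747412623, 141.06298200109796) 6539.5 (196, 106, 77, 106)
[ 0.4226  0.2903 -0.0023] 845.0784313725491 [ 0.4195  0.297  -0.0077 -0.0184] 193.8549019607843
[0.4226 0.2901 0.0198] 1516.6039215686274 [ 0.4207  0.297   0.0013 -0.0168] 576.0901960784314
t 14.8833 pos [0.4203 0.2065 0.1458] target [0.428 0.29  0.14 ] tool move now [ 0.0178 -0.0813  0.012 ] after turn [ 0.0094 -0.0834  0.0058] rotvec [-0.0744 -0.0069  0.1026]
```

In the tool's units: -0.02 m is -0.025, 0.003 m is 0.0038, 0.1 rad is 0.025.

```bash
python3 steer.py '[[[0,0,0],[-0.0186,0,0.025],1],[[0.0038,-0.025,0],[0,0,0],1],[[0.0038,-0.025,0],[0,0,0],1],[[0.0038,-0.025,0],[0,0,0],1],[[0,-0.025,0],[0,0,0],1],[[0,0,0],[0,0,0],1],[[0,0,0],[0,0,0],1],[[0,0,0],[0,0,0],1]]'
python3 bk.py 10 '[.4225,.29,.02]'; python3 -c "
from go import *
print(bot.observe()['joint_pos'])
down(.428,.29,.14,.02)"
```

```text
time: 15.55
eef_pos: [0.4288, 0.2062, 0.1491]
ee_rot: [0.997, 0.063, 0.001, -0.033]
contact_force: [0.6, 0.2, 0.6]
finger_gap: 0.996
finger_force: 0.0
(230.8209017251144, 150.6213121256972) 6255.5 (196, 116, 75, 104)
[ 0.4225  0.2909 -0.0221] 854.5058823529412 [ 0.4184  0.2975  0.0001 -0.0203] 178.84705882352938
[ 0.1236 -0.313  -0.3921  1.4867  0.0661  3.1406]
t 15.6 pos [0.4288 0.206  0.149 ] target [0.428 0.29  0.14 ] tool move now [ 0.0096 -0.0827  0.0146] after turn [ 0.0009 -0.084   0.009 ] rotvec [-0.0663 -0.0016  0.1047]
```

Joint 6 is at its limit of 3.14 (yaw = j1 − j6 + π). I'll turn the gripper by half a turn, which gives the same grasp.

In the tool's units: -0.121 rad is -0.0303.

```bash
for i in 1 2 3; do python3 steer.py '[[[0,0,0],[0,0,-0.0303],1],[[0,0,0],[0,0,-0.0303],1],[[0,0,0],[0,0,-0.0303],1],[[0,0,0],[0,0,-0.0303],1],[[0,0,0],[0,0,-0.0303],1],[[0,0,0],[0,0,-0.0303],1],[[0,0,0],[0,0,-0.0303],1],[[0,0,0],[0,0,-0.0303],1]]' >/dev/null; done; python3 steer.py '[[[0,0,0],[0,0,0],1],[[0,0,0],[0,0,0],1]]' ;python3 -c "
from go import *
print(bot.observe()['joint_pos'])
down(.418,.292,.16,3.14)"
```

```text
time: 17.77
eef_pos: [0.429, 0.2058, 0.1491]
ee_rot: [0.059, 0.998, 0.033, -0.003]
contact_force: [1.0, -0.6, -0.2]
finger_gap: 1.002
finger_force: 0.0
[ 0.123  -0.3132 -0.3921  1.4866  0.0663  0.2404]
t 17.7667 pos [0.429  0.2058 0.1491] target [0.418 0.292 0.16 ] tool move now [ 0.0211  0.0849 -0.0051] after turn [ 0.0111  0.0862 -0.0109] rotvec [ 0.0662 -0.0069 -0.1155]
```

In the tool's units: 0.029 m is 0.0363, 0.028 m is 0.035, -0.1155 rad is -0.0289.

```bash
python3 steer.py '[[[0,0,0],[0.0166,-0.0017,-0.0289],1],[[0.005,0.0363,-0.0045],[0,0,0],1],[[0.005,0.0363,-0.0045],[0,0,0],1],[[0.0038,0.035,-0.0045],[0,0,0],1],[[0,0,0],[0,0,0],1],[[0,0,0],[0,0,0],1],[[0,0,0],[0,0,0],1]]'
python3 bk.py 11 '[.4225,.29,.02]'; python3 -c "
from go import *
C=[cam('wrist',pickle.load(open(f'pics/w{k}.pkl','rb'))) for k in(8,10,11)];m=[np.load(f'pics/m{k}.npy') for k in(8,10,11)]
V=list(zip(C,m));print(*fit('broad',V,[.4225,.29,.02],False),*fit('broad',V,[.4225,.29,.02],True))"
```

```text
time: 18.35
eef_pos: [0.4183, 0.2916, 0.1601]
ee_rot: [0.003, 1.0, 0.002, -0.0]
contact_force: [-1.0, 0.2, -0.8]
finger_gap: 0.999
finger_force: 0.0
(318.46031482088375, 222.07521477175342) 5365.0 (287, 151, 67, 96)
[ 0.425   0.2927 -0.0111] 655.0666666666667 [ 0.4292  0.2921 -0.0055 -0.0174] 143.08235294117645
[0.4233 0.2917 0.0066] 2207.670588235294 [ 0.4243  0.293   0.0061 -0.0068] 1553.5686274509806
```

```bash
python3 -c "
from go import *
down(.428,.2925,-.018,np.pi-.006)"
```

```text
t 18.4 pos [0.4184 0.2912 0.1601] target [ 0.428   0.2925 -0.018 ] tool move now [-0.0097  0.0007  0.1781] after turn [-0.0096  0.0013  0.1781] rotvec [ 0.0037 -0.0005 -0.0011]
```

In the tool's units: 0.035 m is 0.0438, 0.02 m is 0.025, 0.0037 rad is 0.0009.

```bash
python3 steer.py '[[[-0.006,0.0006,0.0438],[0.0009,0,0],1],[[-0.006,0.0006,0.0438],[0,0,0],1],[[0,0,0.0438],[0,0,0],1],[[0,0,0.025],[0,0,0],1],[[0,0,0.025],[0,0,0],1],[[0,0,0],[0,0,0],1]]' |egrep 'eef|con'; python3 steer.py '[[[0,0,0.0188],[0,0,0],1],[[0,0,0],[0,0,0],1]]'|egrep 'eef|con';  python3 steer.py '[[[0,0,0.0125],[0,0,0],1],[[0,0,0.01],[0,0,0],1],[[0,0,0],[0,0,0],1],[[0,0,0],[0,0,0],1]]'|egrep 'eef|con'; python3 steer.py '[[[0,0,0],[0,0,0],0],[[0,0,0],[0,0,0],0],[[0,0,0],[0,0,0],0],[[0,0,0],[0,0,0],0],[[0,0,0],[0,0,0],0],[[0,0,0],[0,0,0],0]]' 60
```

```text
eef_pos: [0.4253, 0.2909, 0.0109]
contact_force: [0.2, -0.3, -0.3]
eef_pos: [0.4273, 0.292, -0.0008]
contact_force: [-0.7, -0.1, -0.5]
eef_pos: [0.4278, 0.2929, -0.0178]
contact_force: [0.1, 0.1, 0.1]
time: 19.9
eef_pos: [0.4287, 0.2933, -0.0168]
ee_rot: [0.002, 1.0, 0.0, 0.001]
contact_force: [-1.3, -0.3, 6.2]
finger_gap: 0.667
finger_force: 65.6
```

In the tool's units: -0.04 m is -0.05, -0.03 m is -0.0375.

```bash
python3 steer.py '[[[0,0,-0.0375],[0,0,0],0],[[0,0,-0.05],[0,0,0],0],[[0,0,-0.05],[0,0,0],0],[[0,0,-0.05],[0,0,0],0],[[0,0,-0.05],[0,0,0],0],[[0,0,-0.0375],[0,0,0],0],[[0,0,0],[0,0,0],0],[[0,0,0],[0,0,0],0]]' 80
cat >> go.py <<'E'
def targetf(n,off,h):
    Rb,t=frame(BAY[n]);Rt=Rb@np.diag([-1.,1,-1]);return t+Rb[:,2]*h-Rt@np.array(off),Rt
E
python3 -c "
from go import *
s=bot.observe();im=bot.get_image('wrist')[:,:,::-1].copy();cv2.imwrite('pics/w12.png',im);pickle.dump(s,open('pics/w12.pkl','wb'))
C=cam('wrist',dict(ee_rot=[0,0,0,1],eef_pos=[0,0,0]))
F=np.diag([-1.,1,-1]);sd=tuple(float(v) for v in proj(C,[(.005+.027,0,-.0168-.034)])[0]);m,a,b=mask(im,sd,75);print(sd,a,b)
for cut in (200,225):
  for z in (-.0168,-.011):
    mm=m.copy();mm[cut:]=0
    def cost(p):
        Rm=F@R.from_euler('zy',[p[2],p[3]]).as_matrix();r=render(C,[B*[1,1+p[4],1]@Rm.T+[p[0],p[1],z] for B in blocks('broad')],m.shape);r[cut:]=0;return np.abs(r-mm).sum()/mm.sum()
    print(cut,z,*nm(cost,np.array([.005,0,0,0,0.]),[.005,.005,.05,.05,.05]))
delta(*targetf('broad',[.0049,0,-.0168],.06))
"
```

```text
time: 20.57
eef_pos: [0.429, 0.2934, 0.2037]
ee_rot: [0.002, 1.0, 0.001, 0.001]
contact_force: [1.3, -0.8, -5.0]
finger_gap: 0.658
finger_force: 90.9
(321.1136353217121, 230.03963061339067) 53060.0 (49, 196, 543, 204)
200 -0.0168 [ 0.0028 -0.0002 -0.0005  0.0317 -0.0555] 0.01729127134724858
200 -0.011 [ 0.0016 -0.0002 -0.0005  0.0794 -0.0277] 0.01795540796963947
225 -0.0168 [ 0.0026 -0.0003 -0.0005  0.0123 -0.0393] 0.007887557879591138
225 -0.011 [ 0.0011 -0.0003 -0.0006  0.0318  0.0018] 0.009585198275320964
t 20.6167 pos [0.428  0.293  0.2017] target [0.6    0.1222 0.093 ] tool move now [-0.1729 -0.17    0.1086] after turn [-0.0557 -0.2064  0.1577] rotvec [-0.0629 -0.5214 -0.2364]
```

In the tool's units: -0.0247 m is -0.0309, -0.0243 m is -0.0304, -0.12 rad is -0.03.

```bash
python3 steer.py '[[[-0.0309,-0.0304,0],[0,0,0],0],[[-0.0309,-0.0304,0],[0,0,0],0],[[-0.0309,-0.0304,0],[0,0,0],0],[[-0.0309,-0.0304,0],[0,0,0],0],[[-0.0309,-0.0304,0],[0,0,0],0],[[-0.0309,-0.0304,0],[0,0,0],0],[[-0.0309,-0.0304,0],[0,0,0],0],[[0,0,0],[0,0,-0.03],0]]'|egrep eef; python3 steer.py '[[[0,0,0],[0,0,-0.03],0],[[0,0,0],[0,-0.025,0],0],[[0,0,0],[0,-0.025,0],0],[[0,0,0],[0,-0.025,0],0],[[0,0,0],[0,-0.025,0],0],[[0,0,0],[0,-0.025,0],0],[[0,0,0],[0,-0.005,0],0],[[0,0,0],[0,0,0],0]]'; python3 -c "
from go import *
print(bot.observe()['joint_pos'])
delta(*targetf('broad',[.004,0,-.0168],.03))"
```

```text
eef_pos: [0.6021, 0.1172, 0.1978]
time: 21.95
eef_pos: [0.597, 0.1222, 0.1978]
ee_rot: [-0.113, 0.965, 0.029, 0.234]
contact_force: [0.5, 0.8, -2.3]
finger_gap: 0.652
finger_force: 90.7
[-0.0978 -0.5393 -0.5636  1.0944  0.1521 -0.2965]
t 21.95 pos [0.597  0.1222 0.1978] target [0.6139 0.1256 0.0665] tool move now [ 0.0447 -0.001   0.1246] after turn [ 0.0507 -0.0006  0.1223] rotvec [ 0.0011 -0.0483 -0.0036]
```

In the tool's units: 0.028 m is 0.035, 0.015 m is 0.0188, -0.048 rad is -0.012.

```bash
python3 steer.py '[[[0.0188,0,0],[0,-0.012,-0.0009],0],[[0.0159,0,0.035],[0,0,0],0],[[0.0159,0,0.035],[0,0,0],0],[[0.0159,0,0.035],[0,0,0],0],[[0,0,0.035],[0,0,0],0],[[0,0,0],[0,0,0],0],[[0,0,0],[0,0,0],0],[[0,0,0],[0,0,0],0]]'; python3 -c "
from go import *
delta(*targetf('broad',[.004,0,-.0168],.02))"
```

```text
time: 22.62
eef_pos: [0.61, 0.1245, 0.08]
ee_rot: [-0.115, 0.959, 0.031, 0.258]
contact_force: [-0.1, -0.1, -1.8]
finger_gap: 0.657
finger_force: 90.6
t 22.6167 pos [0.61   0.1245 0.08  ] target [0.6187 0.1267 0.0579] tool move now [0.0034 0.0002 0.0237] after turn [0.0033 0.0002 0.0237] rotvec [0.0001 0.0027 0.0011]
```

```bash
python3 steer.py '[[[0.0041,0,0.01],[0,0,0],0],[[0,0,0.01],[0,0,0],0],[[0,0,0.0088],[0,0,0],0],[[0,0,0],[0,0,0],0],[[0,0,0],[0,0,0],0],[[0,0,0],[0,0,0],0]]'|egrep 'eef|con'; python3 -c "
from go import *
delta(*targetf('broad',[.004,0,-.0168],.0))"
```

```text
eef_pos: [0.6184, 0.1265, 0.0583]
contact_force: [0.6, -0.1, -2.9]
t 23.1167 pos [0.6184 0.1265 0.0583] target [0.6284 0.1291 0.0406] tool move now [-0.      0.0002  0.0205] after turn [-0.0001  0.0002  0.0205] rotvec [-0.0001  0.0037  0.0011]
```

In the tool's units: 0.004 m is 0.005, 0.003 m is 0.0038, 0.0037 rad is 0.0009.

```bash
python3 steer.py '[[[0,0,0.005],[0,0.0009,0],0],[[0,0,0.0038],[0,0,0],0],[[0,0,0],[0,0,0],0],[[0,0,0],[0,0,0],0],[[0,0,0],[0,0,0],0]]'|egrep 'eef|con'; for i in 1 2 3 4; do python3 steer.py '[[[0,0,0.0025],[0,0,0],0],[[0,0,0],[0,0,0],0],[[0,0,0],[0,0,0],0]]'|egrep 'eef|cont';done; python3 -c "
from go import *
delta(*targetf('broad',[.004,0,-.0168],.0))"
```

```text
eef_pos: [0.6217, 0.1273, 0.0521]
contact_force: [-0.1, 0.1, -1.9]
eef_pos: [0.6227, 0.1275, 0.0503]
contact_force: [0.2, 0.3, -2.9]
eef_pos: [0.6236, 0.1278, 0.0484]
contact_force: [-0.9, -1.1, -3.1]
eef_pos: [0.6246, 0.128, 0.0467]
contact_force: [-0.2, 0.4, -3.1]
eef_pos: [0.6256, 0.1282, 0.045]
contact_force: [-0.6, -0.8, -2.5]
t 24.5333 pos [0.6256 0.1282 0.045 ] target [0.6284 0.1291 0.0406] tool move now [-0.0003  0.0002  0.0053] after turn [-0.0003  0.0002  0.0053] rotvec [-0.0001 -0.0002  0.001 ]
```

It's already 7 mm inside the bay with no contact, so I continue to the floor.

In the tool's units: 0.002 m is 0.0025, 0.0015 m is 0.0019.

```bash
python3 steer.py '[[[0,0,0.0025],[0,0,0],0],[[0,0,0.0019],[0,0,0],0],[[0,0,0],[0,0,0],0],[[0,0,0],[0,0,0],0]]'|egrep 'eef|con'; for i in 1 2 ; do python3 steer.py '[[[0,0,0.0013],[0,0,0],0],[[0,0,0],[0,0,0],0],[[0,0,0],[0,0,0],0]]'|egrep 'eef|cont';done; python3 -c "
from go import *
delta(*targetf('broad',[.004,0,-.0168],.0))"
```

```text
eef_pos: [0.6273, 0.1287, 0.0419]
contact_force: [0.4, -0.6, -2.3]
eef_pos: [0.6279, 0.1287, 0.0413]
contact_force: [-0.1, -0.1, -2.7]
eef_pos: [0.6284, 0.1289, 0.0407]
contact_force: [-5.0, -0.4, 1.9]
t 25.3667 pos [0.6284 0.1289 0.0407] target [0.6284 0.1291 0.0406] tool move now [0.     0.0002 0.0002] after turn [0.     0.0002 0.0002] rotvec [-0.0002  0.      0.0011]
```

In the tool's units: -0.001 m is -0.0013, 0.0005 m is 0.0006.

```bash
python3 steer.py '[[[0,0,0.0006],[0,0,0],0],[[0,0,0],[0,0,0],0],[[0,0,-0.0013],[0,0,0],0.9],[[0,0,0],[0,0,0],0.9],[[0,0,0],[0,0,0],0.9],[[0,0,0],[0,0,0],0.95],[[0,0,0],[0,0,0],1]]';  python3 steer.py '[[[0,0,-0.0125],[0,0,0],1],[[0,0,-0.0375],[0,0,0],1],[[0,0,-0.05],[0,0,0],1],[[0,0,-0.05],[0,0,0],1],[[0.0125,0,-0.05],[0,0,0],1],[[0,0,0],[0,0,0],1],[[0,0,0],[0,0,0],1]]'
python3 -c "
from go import *
s=bot.observe();im=bot.get_image('wrist')[:,:,::-1].copy();cv2.imwrite('pics/w13.png',im);pickle.dump(s,open('pics/w13.pkl','wb'))
tp=bot.get_image('top')[:,:,::-1].copy();cv2.imwrite('pics/top2.png',tp)
C=cam('wrist',s)
for n in('broad','long'):
    Rb,t=frame(BAY[n]);print(n,proj(C,[t+Rb[:,2]*.034])[0])
    m,a,b=mask(im,tuple(float(v) for v in proj(C,[t+Rb@[.025,0,.034]])[0]),75);print(a,b)
    V=[B+np.array([0,0,.012])*(B[:,2:]==0) for B in blocks(n)]
    def cost(p):
        Rm=R.from_euler('z',p[3]).as_matrix()@R.from_euler('y',-p[4]).as_matrix()
        return np.abs(render(C,[B@Rm.T+p[:3] for B in V],m.shape)-m).sum()/m.sum()
    x,f=nm(cost,np.array(BAY[n]+[TH]),[.005,.005,.005,.05,.05]);print(x,f,Rb.T@(x[:3]-t))
a=cv2.resize(im,(500,312));c=cv2.resize(tp[135:285,190:450],(500,288),interpolation=cv2.INTER_CUBIC);cv2.imwrite('pics/fin.png',np.vstack([a,c]))
"
```

```text
time: 25.95
eef_pos: [0.6283, 0.1288, 0.041]
ee_rot: [-0.115, 0.959, 0.03, 0.257]
contact_force: [-0.1, -0.2, -0.1]
finger_gap: 0.998
finger_force: 0.0
time: 26.53
eef_pos: [0.5426, 0.1076, 0.1759]
ee_rot: [-0.114, 0.959, 0.03, 0.258]
contact_force: [0.3, -0.5, -0.4]
finger_gap: 0.999
finger_force: 0.0
broad [321.5715 197.1593]
6007.5 (286, 151, 72, 99)
[0.6241 0.1281 0.0428 0.2373 0.5955] 0.019288623508427208 [ 0.0012  0.0001 -0.0126]
long [ 40.509  132.2804]
11894.0 (7, 54, 92, 165)
[ 0.5983 -0.0835  0.0497 -0.1196  0.4921] 0.034031799038618665 [-0.0027  0.0009 -0.0017]
```

View pics/fin.png

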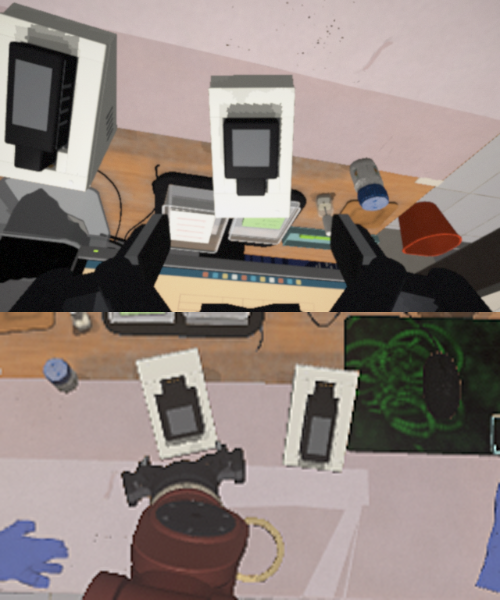

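Both packs sit in their bays: broad at (250,145) and long at (35,90) in the upper picture. The bottle, mouse and tape are where they were. Handing in.

```bash
python3 -c "
from cell import bot
print(bot.hand_in())"
```

```text
the job is handed in; nothing more can be done
None
```

Both packs are in their matching chargers, tongue end up the slope and released, and I handed the job in at about 26.6 s without seeing the verdict; by the camera fits each pack lies within about 3 mm of its bay point in the plane of the bay, the broad pack's height and tilt fit was unreliable (contact at the planned depth suggests it is down), and the mouse, tape and bottle look unmoved.

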